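Pull the snug red knob off the control unit

TASK

The red knob of the grey control unit has to come off for cleaning, but it is snug and too slippery for fingers. Stand the knob puller (yellow grip) up on its fork and let go of it, take it again by its grip, hook its fork under the red knob, and pull straight up until the knob pops off. Then lower the puller, with the knob still lying upright on its fork, into the steel tray so that it stands upright there, and let go; do not touch the red knob with the fingers, and leave the things standing around alone.

Things in the scene. Friction and masses are not known exactly. Their poses are not given: they have to be found in the camera images.
- puller: Loose steel C-shaped knob puller, 0.22 kg, 78x48x112 mm. Origin: underside of the fork, on the grip's axis; own +z from fork to grip (up when it stands), +x along the tines to their tips. It starts on its back (+x up, +z roughly to the robot's right) on the griddle plate, 5 mm above the worktop, its grip axis level and 45 mm above the plate. Parts: see the puller's points.
- puller_grip (a point): Middle of the puller's yellow square grip post, 16x16 mm, own x = y = 0, z 66 to 112 mm (point at z 89). The post stands on an arm (z 59 to 66, 18 mm wide) that comes over the fork from the back plate (x -45 to -38, 30 mm wide, z 0 to 66).
- puller_fork (a point): Point on the fork's upper face under the grip (own 0, 0, 6 mm): the knob's axis belongs here. Fork z 0 to 6 mm, x -45 to +33, 48 mm wide; slot 30 mm wide from x = -20 to the open tips; two tines 9 mm wide, tip lips (x 29 to 33) 3 mm higher. Free height above the fork 53 mm.
- puller_heel (a point): Middle of the puller's lower back edge (own -45, 0, 0 mm). The foot is heavy (mass centre about x -16, z 14 mm): let go with this edge on the surface and leaning back by less than about 55 degrees from upright, the puller rights itself onto its fork. The griddle plate has a raised edge, 4 mm high, at its front and right.
- red_knob: Loose red round knob, 52 mm wide at its lower rim (z 0 to 6 mm), about 42 mm above, 28 mm high, 45 g; origin at the centre of its flat underside, z up. It is snapped on the unit's stem, underside 65 mm above the worktop, with a 20 mm gap to the unit's top. A straight upward pull of roughly 8 to 16 N pops it off; clear of the stem after rising 17 mm.
- unit: Grey control unit fixed on the worktop, 120 (x) x 180 (y) x 45 mm high; origin at the centre of its underside, z up. Red knob at own (0, -42 mm), an equal but fixed black knob at (0, +42 mm), both on collars 20 mm in diameter and 20 mm high on the flat top; knob tops at z 93 mm. A fork has room to slide in along the unit's x from either side.
- stem (a point): top of the collar under the red knob, own (0, -42, 65 mm) of the unit: where the underside of the knob sits
- tray: Open steel tray fixed to the worktop, 170 (x) x 150 (y) mm outside, rim 14 mm high, walls and floor 3 mm; origin at the centre of its underside, z up
- shaker: steel shaker, 69 mm wide, 96 mm high, bystander; origin at its underside
- oil: yellow squeeze bottle, 45 mm wide, 178 mm high, bystander; origin at its underside
- kitchen_timer: red and white kitchen timer, 62 mm wide, 54 mm high, bystander; origin at its underside
- bowl: steel bowl, 115 mm wide, 38 mm high, bystander; origin at its underside
- ring: steel forming ring, 64 mm wide, 36 mm high, bystander; origin at its underside
- jus: brown squeeze bottle, 44 mm wide, 172 mm high, bystander; origin at its underside
Things that resemble listed ones, but are neither listed nor needed, are in the scene too. Of the things shaped like the red_knob, the red one is meant.

How it is judged:
By the outcome, as a careful person would: the job done as asked, in the order asked, and still so for the second after the job is handed in, with the robot touching nothing.
It also fails if it takes over 70 s, if anything falls off the work surface, if the arm or the gripper's body presses on something with over 40 N, if the wrist force passes 120 N, or if a joint passes its speed limit or range.

ROBOT

A 6-joint arm with a two-finger parallel gripper is mounted at the origin on a cart in front of the work surface, level with it; the furniture and walls round the work are solid. World frame = base frame: x ahead of the robot, y to its left, z up, the work surface at z = 0. Lengths are in m, angles in rad, forces in N, time in s.
With the tool pointing down it reaches from about 0.25 to 0.725 m from the base axis. Payload 4 kg.
Tool frame: the origin (TCP) lies at the very end of the fingers, on their centre line; the grasp point (between the pads) lies 19 mm behind it; z points along the fingers, y is the line along which they close (so a half turn about z gives the same grasp; the last joint's range is limited). The gripper opens to 85 mm and grips with 20 to 120 N. Pads are 22 mm wide; open, the fingers measure 114 mm over their backs; the gripper's body (76 mm by 85 mm) begins 54 mm behind the grasp point. The pads swing forward as they close: fully open they stand 13 mm farther back than shut.
Start: joints at [-1.168, 0.241, 0.005, 1.335, 0, 1.571], TCP at [0.196, -0.46, 0.231] pointing down, gripper open.
Joint ranges: [-2.72, 2.72], [-1.05, 1.87], [-1.09, 1.28], [-1.99, 2.15], [-1.42, 1.44], [-3.14, 3.14]. Speed limits (rad/s): [2.79, 2.79, 3.14, 3.14, 3.14, 3.14].

INTERFACE

Orientations are given as a unit quaternion [x, y, z, w].
In Python, from workcell import bot gives the robot as it stands.
- The arm moves only by the tool carry_out, never from a script. Its argument "increments" is one flat list of numbers, 5 for each row, row after row: the finger opening in cm, from 0 to 8.54, then the shift along the tool's x, y, z in cm, then the turn about the tool's z in rad. A call has exactly 5 rows; each row shifts and turns the commanded pose from where the row before left it, along the tool's axes as they then stand; what a row does not reach is not made up. A row lasts 1/8 s, in which the tool goes at most 62.5 mm and 10.7 degrees, less where a joint would pass 70% of its speed; a pose out of reach is approached as far as the arm can. A call with a gripper value outside its range is refused whole. The fingers move at their own pace and stop on an object; the grip force is fixed at half the most. Time passes only in rows, so rows that do not move let the fingers close, or fill a call up. It gives the time, the measured TCP pose, the force, the opening and the grip force at its end, in the units of the state.
- bot.get_obs(): the state, without advancing time (a new reading comes with each control period).
- bot.camera(name): name is "scene" or "top" or "wrist"; returns a dict with "pixels" (400x640x3 uint8, blue, green, red), "range_z" (400x640 float32, m along the optical axis (not along the pixel's ray), 0 where there is no reading), "mtx" (3x3 intrinsics, pixels), "D" ([k1, k2, p1, p2, k3] as OpenCV has them; the pictures are not rectified), "eye" and "attitude" of the camera in the world. Camera axes: x right, y down, z forward; pixel columns grow to the right and rows downward; lengths in m; the calibration is good to about 2 mm. A picture is of the moment at which its call begins.
- bot.job_done(): hands the job in; it is judged then, once.
Trained networks look in a picture, given as the dict that the camera call returned (one of the last four; its "shot" number tells which), for a name from the list of things; names that differ only in an ending like _2 or _b are one class to them, and where a whole thing is asked for, a point or a joint stands for the part that bears it (a point fixed in the world has none). Each returns a list of dicts, best first, with "p" (0 to 1); they miss things now and then, are a little off and sometimes report something else, mostly with a low value. They report only what shows in the picture. A call takes as long as a camera call. They do not tell look-alikes from the thing itself.
- bot.find_in(picture, name): "xyz" ([x, y, z] in m, in the coordinates of the camera as it stood for that picture, good to about 4 mm: the middle of the surface that is visible of it).
- bot.regions_of(picture, name): "mask" (400x640 bool, what is visible of it).
- bot.place_of(picture, name): "xyz" ([x, y, z] in m, in the coordinates of the camera as it stood for that picture, good to about 4 mm: a listed point, or the origin of a listed thing).
The state is a dict: "clock": time; "joint_pos": joint angles; "joint_vel": joint speeds; "tau": joint torques, N m; "eef_pos": TCP position; "tool_rot": TCP orientation; "ft_force": force on the tool from outside, world axes, zero at the start; "ft_torque": the same for the moment, N m; "grip_width": finger opening in m; "grasp_force": force on a finger pad.
Only numpy, scipy, OpenCV 4.12 (cv2) and the standard library are available. Lean on these libraries where they do the work, as an engineer would, in place of code of your own. Each camera call takes 0.05 s, during which the arm holds its last target. There are 200 camera calls.

## Working session

There is one attempt and no reset: what is moved stays moved. The work goes in short steps, Python scripts to look and compute and a tool call to move; the robot and the scene stay as the last step left them, time stands still between calls to the robot, and variables do not carry over. Pictures are saved under pics/ and viewed, at most 10 in all, crops included, and the job is handed in when it is done.

Besides the shell and the picture viewer there is one more tool, called after ">>>" as name(argument=value, ...), one argument or row to a line, values as JSON. carry_out: Moves the arm, as the interface text tells. Its arguments: {"type":"object","properties":{"increments":{"type":"array","items":{"type":"number"}}},"required":["increments"]}

```bash
mkdir -p pics; ls
cat > h.py <<'E'
import numpy as np, cv2
from scipy.spatial.transform import Rotation as R
from workcell import bot
def w(c,p): return R.from_quat(c["attitude"]).apply(np.array(p))+np.array(c["eye"])
def cloud(c,mask=None):
    z=c["range_z"]; v,u=np.nonzero((z>0)&(mask if mask is not None else True))
    n=cv2.undistortPoints(np.stack([u,v],1).astype(float)[:,None],np.array(c["mtx"]),np.array(c["D"]))[:,0]
    zz=z[v,u]; return w(c,np.c_[n*zz[:,None],zz]),u,v
def pix(c,p):
    q=R.from_quat(c["attitude"]).inv().apply(np.atleast_2d(p)-np.array(c["eye"]))
    return cv2.projectPoints(q,np.zeros(3),np.zeros(3),np.array(c["mtx"]),np.array(c["D"]))[0][:,0]
E
python3 - <<'E'
from h import *
for n in ["scene","top"]:
    c=bot.camera(n); cv2.imwrite(f"pics/{n}0.png",c["pixels"]); print(n,np.shape(c["attitude"]),np.round(c["eye"],3))
    for o in ["puller_grip","puller_fork","puller_heel","red_knob","unit","stem","tray","shaker","oil","kitchen_timer","bowl","ring","jus"]:
        for d in bot.place_of(c,o)[:3]:
            p=w(c,d["xyz"]); print(o,round(d["p"],2),np.round(p,3),pix(c,p).round()[0])
s=bot.get_obs(); print(s["eef_pos"],s["tool_rot"],s["clock"])
E
```

```text
pics
scene (4,) [ 0.181 -0.81   0.916]
puller_grip 0.52 [0.494 0.269 0.048] [263. 144.]
puller_fork 0.69 [0.528 0.342 0.052] [264. 131.]
puller_heel 0.51 [0.526 0.345 0.002] [265. 140.]
red_knob 0.75 [ 0.414 -0.474 -0.   ] [339. 331.]
red_knob 0.72 [ 0.379 -0.28  -0.003] [296. 277.]
red_knob 0.67 [ 0.386 -0.18  -0.002] [284. 251.]
unit 0.68 [ 0.526 -0.296 -0.004] [343. 262.]
stem 0.72 [ 0.534 -0.337  0.068] [355. 257.]
tray 0.77 [0.48  0.011 0.002] [287. 199.]
shaker 0.76 [0.684 0.081 0.   ] [331. 169.]
oil 0.77 [ 0.692 -0.07  -0.   ] [353. 194.]
kitchen_timer 0.77 [ 0.691 -0.167 -0.   ] [368. 213.]
bowl 0.57 [ 0.693 -0.297  0.001] [391. 241.]
bowl 0.44 [ 0.479  0.012 -0.003] [287. 199.]
ring 0.53 [ 0.544 -0.493 -0.001] [386. 316.]
jus 0.65 [ 0.658 -0.455  0.002] [413. 286.]
top (4,) [ 0.298 -0.07   1.192]
puller_grip 0.76 [0.493 0.261 0.05 ] [212. 220.]
puller_fork 0.79 [0.526 0.343 0.053] [186. 210.]
puller_fork 0.64 [0.531 0.35  0.05 ] [184. 208.]
puller_heel 0.81 [0.529 0.344 0.01 ] [190. 211.]
puller_heel 0.41 [ 0.526 -0.294  0.002] [389. 210.]
puller_heel 0.17 [ 0.48   0.012 -0.001] [294. 226.]
red_knob 0.7 [ 0.534 -0.339  0.063] [407. 203.]
red_knob 0.64 [ 0.411 -0.475  0.002] [447. 245.]
red_knob 0.6 [ 0.378 -0.284  0.002] [388. 256.]
unit 0.91 [ 0.527 -0.296 -0.001] [389. 210.]
stem 0.55 [0.534 0.348 0.048] [185. 207.]
tray 0.9 [ 0.482  0.01  -0.001] [294. 225.]
shaker 0.66 [0.684 0.075 0.001] [275. 165.]
oil 0.63 [ 0.693 -0.071  0.003] [319. 161.]
kitchen_timer 0.64 [0.53  0.347 0.05 ] [185. 208.]
kitchen_timer 0.58 [ 0.691 -0.172  0.005] [350. 161.]
kitchen_timer 0.31 [ 0.546 -0.496 -0.   ] [450. 203.]
jus 0.73 [ 0.657 -0.456  0.001] [435. 171.]
[ 0.19600538 -0.4599961   0.23130436] [9.79785567e-01 2.00050602e-01 7.55622028e-06 3.61558813e-06] 1.4
```

Run:
```python
from h import *
import cv2
a=cv2.imread("pics/scene0.png"); b=cv2.imread("pics/top0.png")
cv2.imwrite("pics/v1.png",cv2.resize(a[90:370,200:500],None,fx=2,fy=2,interpolation=cv2.INTER_CUBIC))
cv2.imwrite("pics/v2.png",cv2.resize(b[130:290,150:480],None,fx=2.4,fy=2.4,interpolation=cv2.INTER_CUBIC))
```

```text
(no output)
```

View pics/v1.png

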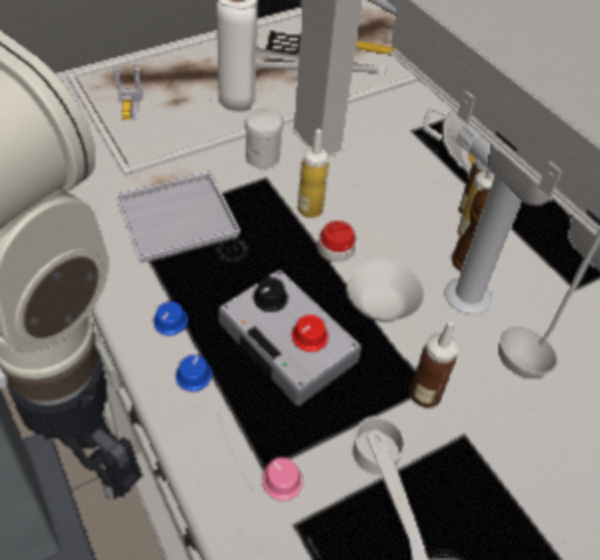

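View pics/v2.png

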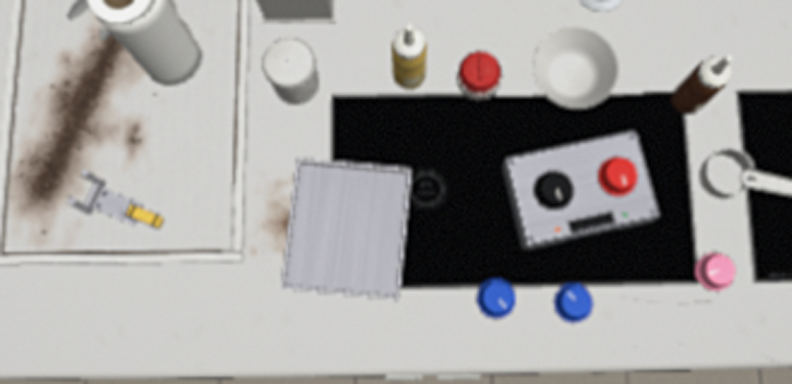

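The top view shows the red knob on the unit at crop pixel (617,175), with the fixed black one at (554,189). The loose look-alikes are blue at (497,298) and (574,301) and pink at (716,271). The kitchen timer is at (480,73). The one meant is the red knob on the unit. The puller lies on the left plate, its yellow grip at (147,217) and fork near (90,195).

Run:
```python
from h import *
c=bot.camera("top"); P,u,v=cloud(c)
def rect(m,n):
    r=cv2.minAreaRect((P[m][:,:2]).astype(np.float32)); b=cv2.boxPoints(r)
    print(n,m.sum(),np.round(r[0],4),np.round(r[1],3),round(r[2],1),"z",np.median(P[m][:,2]).round(4),np.round(b,3).tolist())
x,y,z=P.T
rect((abs(x-.53)<.12)&(abs(y+.296)<.13)&(z>.035)&(z<.055),"unit")
rect((np.hypot(x-.534,y+.338)<.04)&(z>.083)&(z<.1),"redtop")
rect((abs(x-.53)<.12)&(abs(y+.296)<.13)&(z>.084)&(z<.1),"knobs")
rect((abs(x-.48)<.12)&(abs(y-.01)<.1)&(z>.008)&(z<.03),"tray")
rect((abs(x-.51)<.08)&(abs(y-.3)<.09)&(z>.015),"puller")
rect((abs(x-.51)<.08)&(abs(y-.3)<.09)&(z>.075),"puller tines")
hsv=cv2.cvtColor(c["pixels"],cv2.COLOR_BGR2HSV)[v,u].astype(int)
rect((abs(x-.51)<.08)&(abs(y-.28)<.09)&(z>.04)&(hsv[:,0]>15)&(hsv[:,0]<35)&(hsv[:,1]>130),"grip")
for yy in (.25,):
  m=(abs(y-yy)<.006)&(x>.38)&(x<.5); o=np.argsort(x[m]); print(np.round(np.c_[x[m],z[m]][o][::3],3).tolist())
m=(abs(x-.5)<.006)&(y>.1)&(y<.24); o=np.argsort(y[m]); print(np.round(np.c_[y[m],z[m]][o][::3],3).tolist())
s=bot.get_obs(); print(s["joint_pos"])
```

```text
unit 1772 [ 0.5556 -0.29  ] [0.188 0.181] 11.5 z 0.0468 [[0.44600000977516174, -0.2199999988079071], [0.4819999933242798, -0.3970000147819519], [0.6660000085830688, -0.36000001430511475], [0.6299999952316284, -0.18299999833106995]]
redtop 159 [ 0.531  -0.3358] [0.041 0.039] 35.7 z 0.0935 [[0.503000020980835, -0.3319999873638153], [0.5260000228881836, -0.3630000054836273], [0.5590000152587891, -0.3400000035762787], [0.5360000133514404, -0.30799999833106995]]
knobs 305 [ 0.5236 -0.2962] [0.041 0.124] 10.4 z 0.0936 [[0.492000013589859, -0.23899999260902405], [0.5149999856948853, -0.3610000014305115], [0.5550000071525574, -0.3529999852180481], [0.5329999923706055, -0.23199999332427979]]
tray 466 [0.4905 0.0091] [0.168 0.215] 89.2 z 0.0149 [[0.38199999928474426, -0.0729999989271164], [0.597000002861023, -0.07599999755620956], [0.5989999771118164, 0.09200000017881393], [0.3840000033378601, 0.0949999988079071]]
puller 229 [0.5029 0.2966] [0.115 0.048] 65.4 z 0.056 [[0.4569999873638153, 0.2549999952316284], [0.5009999871253967, 0.23399999737739563], [0.5490000247955322, 0.33899998664855957],
[... 1621 characters left out ...]
136, -0.001], [0.139, 0.002], [0.142, 0.001], [0.145, 0.003], [0.146, -0.001], [0.149, 0.003], [0.15, 0.011], [0.154, 0.01], [0.154, 0.009], [0.157, 0.009], [0.162, -0.001], [0.165, 0.002], [0.167, 0.006], [0.168, 0.003], [0.171, 0.005], [0.174, 0.005], [0.176, 0.008], [0.18, 0.006], [0.18, 0.004], [0.183, 0.006], [0.186, 0.008], [0.189, 0.008], [0.192, 0.01], [0.193, 0.003], [0.197, 0.004], [0.201, 0.01], [0.203, 0.003], [0.206, 0.005], [0.209, 0.006], [0.212, 0.006], [0.215, 0.008], [0.218, 0.006], [0.222, 0.004], [0.225, 0.006], [0.228, 0.005], [0.231, 0.008], [0.234, 0.007], [0.237, 0.008]]
[-1.16802894e+00  2.40593552e-01  4.97431391e-03  1.33519869e+00
 -1.68752302e-05  1.57079261e+00]
```

>>> carry_out(
  increments=[8.5,3.67,-3.64,0,0,8.5,3.67,-3.64,0,0,8.5,3.67,-3.64,0,0,8.5,3.67,-3.64,0,0,8.5,3.67,-3.64,0,0],
)

```text
clock: 2.08
eef_pos: [0.2939, -0.2192, 0.2315]
tool_rot: [0.98, 0.2, 0.0, 0.0]
ft_force: [1.0, 0.4, 0.0]
grip_width: 0.0848
grasp_force: 0.0
```

>>> carry_out(
  increments=[8.5,3.67,-3.64,0,0,8.5,3.67,-3.64,0,0,8.5,3.67,-3.64,0,0,8.5,3.67,-3.64,0,0,8.5,3.67,-3.64,0,0],
)

```text
clock: 2.7
eef_pos: [0.3915, 0.0204, 0.2317]
tool_rot: [0.98, 0.2, 0.001, 0.0]
ft_force: [1.1, -0.6, 1.3]
grip_width: 0.085
grasp_force: 0.0
```

>>> carry_out(
  increments=[8.5,3.0,-3.0,0,0,8.5,3.0,-3.0,0,0,8.5,3.0,-3.0,0,0,8.5,2.0,-2.0,0,0,8.5,2.0,-2.0,0,0],
)

```text
clock: 3.32
eef_pos: [0.4599, 0.1905, 0.2312]
tool_rot: [0.98, 0.2, 0.0, 0.0]
ft_force: [0.7, 0.4, 0.5]
grip_width: 0.0847
grasp_force: 0.0
```

>>> carry_out(
  increments=[8.5,0,0,0,-0.154,8.5,0,0,0,-0.154,8.5,0,0,0,-0.154,8.5,0,0,0,-0.154,8.5,0,0,0,-0.154],
)

```text
clock: 3.95
eef_pos: [0.4596, 0.1893, 0.2313]
tool_rot: [0.832, 0.556, -0.0, -0.0]
ft_force: [0.3, -0.4, 0.1]
grip_width: 0.085
grasp_force: 0.0
```

```bash
cat >> h.py <<'E'
def st():
    s=bot.get_obs(); T=R.from_quat(s["tool_rot"]); tx=T.as_matrix()[:,0]
    print("t",round(s["clock"],2),"tcp",np.round(s["eef_pos"],4),"yaw",round(float(np.degrees(np.arctan2(tx[1],tx[0]))),1),"tilt",np.round(T.as_matrix()[:,2],3),"q",np.round(s["joint_pos"],2),"F",np.round(s["ft_force"],1),"w",round(s["grip_width"],4),"g",round(s["grasp_force"],1)); return s,T
def tool(T,p0,p1): return T.inv().apply(np.array(p1)-np.array(p0))
E
python3 - <<'E'
from h import *
s,T=st(); c=bot.camera("wrist"); cv2.imwrite("pics/w1.png",c["pixels"])
P,u,v=cloud(c); x,y,z=P.T
hsv=cv2.cvtColor(c["pixels"],cv2.COLOR_BGR2HSV)[v,u].astype(int)
def rect(m,n):
    r=cv2.minAreaRect((P[m][:,:2]).astype(np.float32)); b=cv2.boxPoints(r)
    print(n,m.sum(),np.round(r[0],4),np.round(r[1],3),round(r[2],1),"z",np.median(P[m][:,2]).round(4),np.round(b,3).tolist())
near=(abs(x-.51)<.09)&(abs(y-.3)<.1)
rect(near&(z>.053)&(z<.066)&(hsv[:,0]>15)&(hsv[:,0]<35)&(hsv[:,1]>120),"grip")
rect(near&(z>.075)&(z<.1),"tines"); rect(near&(z>.02)&(z<.1),"all")
E
```

```text
t 3.95 tcp [0.4596 0.1893 0.2313] yaw 67.5 tilt [-0. -0. -1.] q [ 0.39  0.23 -0.    1.33  0.    2.35] F [ 0.3 -0.4  0.1] w 0.085 g 0.0
grip 655 [0.494  0.2681] [0.045 0.014] 67.3 z 0.0578 [[0.4790000021457672, 0.25], [0.492000013589859, 0.24500000476837158], [0.5090000033378601, 0.28600001335144043], [0.4959999918937683, 0.29100000858306885]]
tines 0 [0. 0.] [0. 0.] 0.0 z nan [[0.0, 0.0], [0.0, 0.0], [0.0, 0.0], [0.0, 0.0]]
all 1390 [0.5068 0.2985] [0.11  0.048] 67.5 z 0.0571 [[0.46299999952316284, 0.25699999928474426], [0.5080000162124634, 0.23800000548362732], [0.550000011920929, 0.3400000035762787], [0.5059999823570251, 0.35899999737739563]]
  return _methods._mean(a, axis=axis, dtype=dtype,
  ret = ret.dtype.type(ret / rcount)
```

>>> carry_out(
  increments=[8.5,2.0,0.1,4,0,8.5,2.0,0,4,0,8.5,2.0,0,4,0,8.5,1.6,0,3.5,0,8.5,0,0,2.0,0],
)

```text
clock: 4.62
eef_pos: [0.4893, 0.2595, 0.054]
tool_rot: [0.833, 0.553, -0.001, -0.0]
ft_force: [-0.3, 0.9, 1.0]
grip_width: 0.0852
grasp_force: 0.0
```

>>> carry_out(
  increments=[8.5,0,0,2.2,0,0,0,0,0,0,0,0,0,0,0,0,0,0,0,0,0,0,0,0,0],
)

```text
clock: 5.25
eef_pos: [0.4908, 0.2592, 0.0355]
tool_rot: [0.833, 0.553, 0.001, 0.0]
ft_force: [0.5, 0.2, 3.4]
grip_width: 0.0149
grasp_force: 60.1
```

>>> carry_out(
  increments=[0,0,0,0,0,0,0,0,-1,0,0,0,0,-1,0,0,0,0,-1,0,0,0,0,0,0],
)

```text
clock: 5.88
eef_pos: [0.4907, 0.2594, 0.0655]
tool_rot: [0.833, 0.553, 0.001, 0.0]
ft_force: [0.1, 0.0, -3.1]
grip_width: 0.0146
grasp_force: 59.3
```

Run:
```python
from h import *
s,T=st(); 
for n in ["top","scene"]:
    c=bot.camera(n); P,u,v=cloud(c); x,y,z=P.T
    for o in ["puller_grip","puller_fork","puller_heel"]:
        for d in bot.place_of(c,o)[:1]: print(n,o,round(d["p"],2),np.round(w(c,d["xyz"]),3))
    a=pix(c,[.5,.29,.05])[0].astype(int)
    cv2.imwrite(f"pics/l_{n}.png",cv2.resize(c["pixels"][a[1]-50:a[1]+50,a[0]-65:a[0]+65],None,fx=5,fy=5))
```

```text
t 5.88 tcp [0.4907 0.2594 0.0655] yaw 67.2 tilt [ 0.002  0.001 -1.   ] q [ 0.49  0.47 -0.12  0.98 -0.    2.46] F [ 0.1  0.  -3.1] w 0.0146 g 59.3
top puller_grip 0.49 [0.49  0.265 0.08 ]
scene puller_grip 0.53 [0.495 0.271 0.081]
scene puller_fork 0.71 [0.527 0.343 0.029]
scene puller_heel 0.66 [0.525 0.348 0.032]
```

View pics/l_scene.png

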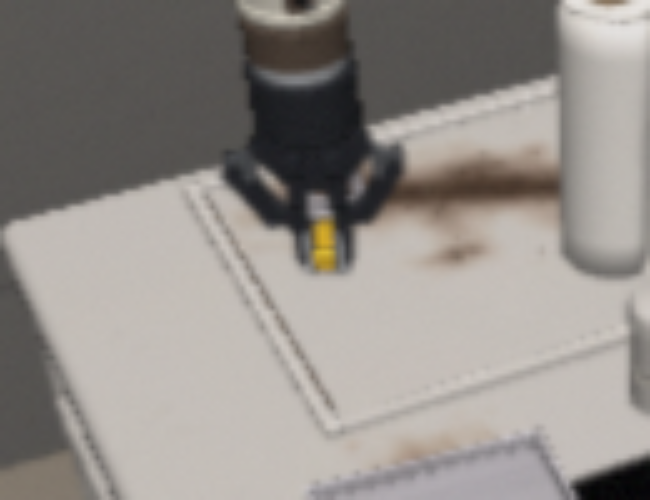

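The scene crop shows the gripper holding the yellow grip at about (323,243). The fork is hidden behind the fingers, so I'll check the tilt with the wrist depth.

```bash
cat >> h.py <<'E'
def side(c,s,T,h=0.2):
    """wrist cloud in tool x / world z, binned: profile along tool x"""
    P,u,v=cloud(c); q=T.inv().apply(P-np.array(s["eef_pos"]))
    m=(abs(q[:,1])<.028)&(abs(q[:,0])<.16)&(P[:,2]>-.02)&(P[:,2]<s["eef_pos"][2]+.08)
    for b in np.arange(-.08,.16,.008):
        k=m&(abs(q[:,0]-b)<.004)
        if k.sum(): print(round(b,3),k.sum(),np.round(np.percentile(P[k,2],[5,50,95]),3))
E
python3 - <<'E'
from h import *
s,T=st(); c=bot.camera("wrist"); print(np.round(c["eye"],3)); side(c,s,T)
cv2.imwrite("pics/w2.png",c["pixels"])
for o in ["puller_grip","puller_fork","puller_heel"]:
    for d in bot.place_of(c,o)[:1]: print(o,round(d["p"],2),np.round(w(c,d["xyz"]),3))
E
```

```text
t 6.28 tcp [0.4897 0.2588 0.0639] yaw 67.2 tilt [-0.001 -0.    -1.   ] q [ 0.49  0.47 -0.12  0.98  0.    2.46] F [-0.6 -0.2 -1.2] w 0.015 g 59.3
[0.518 0.329 0.206]
-0.08 308 [0.    0.005 0.009]
-0.072 167 [0.002 0.005 0.009]
-0.064 4 [0.006 0.006 0.008]
-0.024 88 [0.004 0.005 0.006]
-0.016 352 [0.004 0.005 0.085]
-0.008 1187 [0.004 0.086 0.115]
-0.0 1514 [0.004 0.086 0.119]
0.008 4322 [0.005 0.1   0.142]
0.016 7227 [0.005 0.126 0.143]
0.024 1026 [0.004 0.085 0.087]
0.032 1056 [0.004 0.085 0.088]
0.04 2102 [0.005 0.05  0.088]
0.048 1103 [0.004 0.039 0.041]
0.056 1172 [0.005 0.039 0.041]
0.064 1213 [0.005 0.039 0.041]
0.072 1286 [0.005 0.039 0.041]
0.08 1323 [0.005 0.039 0.041]
0.088 2666 [0.005 0.041 0.111]
0.096 3404 [0.056 0.092 0.111]
0.104 287 [0.004 0.005 0.007]
0.112 1249 [0.004 0.005 0.007]
0.12 1420 [0.004 0.005 0.007]
0.128 1506 [0.004 0.006 0.007]
0.136 305 [0.004 0.006 0.007]
puller_grip 0.58 [0.49  0.269 0.077]
puller_fork 0.94 [0.523 0.347 0.08 ]
puller_heel 0.78 [0.525 0.351 0.029]
```

View pics/w2.png

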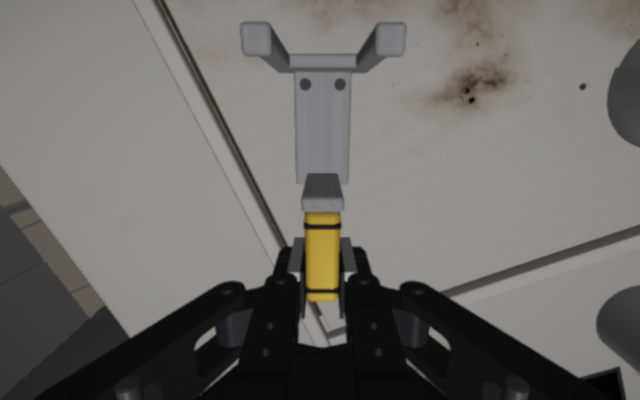

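The wrist view shows the puller held rigidly level: grip at (323,255), fork at (323,50), back plate at z about 0.035. It did not swing in the pads. I'll turn it so the heel faces the plate's raised right edge, then pivot it against that.

>>> carry_out(
  increments=[0,0,0,-2,-0.177,0,0,0,-2,-0.177,0,0,0,-2,-0.177,0,0,0,0,-0.177,0,0,0,0,-0.177],
)

```text
clock: 7.1
eef_pos: [0.4903, 0.2591, 0.1248]
tool_rot: [0.513, 0.858, 0.0, 0.0]
ft_force: [0.6, 0.4, -2.0]
grip_width: 0.0152
grasp_force: 59.3
```

>>> carry_out(
  increments=[0,0,0,0,-0.177,0,0,0,0,-0.177,0,0,0,0,-0.177,0,0,0,0,-0.177,0,0,0,0,-0.177],
)

```text
clock: 7.72
eef_pos: [0.4901, 0.2591, 0.1244]
tool_rot: [0.096, 0.995, 0.0, 0.0]
ft_force: [-0.6, -0.6, -2.1]
grip_width: 0.0145
grasp_force: 59.3
```

>>> carry_out(
  increments=[0,0,0,0,-0.177,0,0,0,0,-0.177,0,0,0,0,-0.177,0,0,0,0,-0.177,0,0,0,0,-0.177],
)

```text
clock: 8.35
eef_pos: [0.4902, 0.2592, 0.1244]
tool_rot: [-0.339, 0.941, 0.0, 0.0]
ft_force: [0.0, 0.1, -2.1]
grip_width: 0.0145
grasp_force: 59.3
```

>>> carry_out(
  increments=[0,0,0,0,-0.177,0,0,0,0,-0.177,0,0,0,0,-0.177,0,0,0,0,-0.177,0,0,0,0,-0.177],
)

```text
clock: 8.98
eef_pos: [0.4901, 0.2593, 0.1244]
tool_rot: [0.709, -0.705, -0.0, -0.0]
ft_force: [-0.0, -0.1, -1.8]
grip_width: 0.0146
grasp_force: 59.3
```

Run:
```python
from h import *
s,T=st(); c=bot.camera("wrist"); side(c,s,T); P,u,v=cloud(c)
for xx in (.45,.47,.49,.51,.53,.55):
    m=(abs(P[:,0]-xx)<.008)&(P[:,2]<.014)&(P[:,2]>-.01)&(P[:,1]<.24)&(P[:,1]>.12)
    print(xx,[(round(b,4),round(float(np.median(P[m&(abs(P[:,1]-b)<.0015),2])),4)) for b in np.arange(.138,.175,.003) if (m&(abs(P[:,1]-b)<.0015)).sum()>3])
```

```text
t 8.97 tcp [0.4901 0.2593 0.1244] yaw -89.6 tilt [ 0.     0.001 -1.   ] q [ 0.49  0.41 -0.04  1.12  0.   -1.09] F [-0.  -0.1 -1.8] w 0.0146 g 59.3
-0.056 3 [0.005 0.005 0.007]
-0.048 74 [0.004 0.005 0.006]
-0.04 179 [0.004 0.005 0.006]
-0.032 168 [0.004 0.005 0.006]
-0.024 201 [0.004 0.005 0.006]
-0.016 303 [0.004 0.145 0.151]
-0.008 1054 [0.005 0.147 0.177]
-0.0 1361 [0.005 0.147 0.18 ]
0.008 6494 [0.135 0.171 0.203]
0.016 4198 [0.146 0.196 0.204]
0.024 735 [0.005 0.146 0.147]
0.032 951 [0.005 0.148 0.149]
0.04 1746 [0.006 0.107 0.147]
0.048 881 [0.005 0.1   0.101]
0.056 891 [0.005 0.1   0.101]
0.064 974 [0.005 0.1   0.101]
0.072 940 [0.005 0.1   0.101]
0.08 1080 [0.005 0.1   0.102]
0.088 3579 [0.099 0.132 0.172]
0.096 1856 [0.116 0.162 0.172]
0.112 274 [-0.001  0.     0.001]
0.12 768 [-0.001  0.     0.001]
0.128 801 [-0.001  0.     0.002]
0.136 835 [-0.001  0.     0.002]
0.144 860 [-0.001  0.     0.002]
0.152 215 [-0.001  0.     0.001]
0.45 [(np.float64(0.138), 0.0008), (np.float64(0.153), 0.0087), (np.float64(0.156), 0.009), (np.float64(0.159), 0.0086), (np.float64(0.162), 0.0084)
[... 715 characters left out ...]
 (np.float64(0.171), 0.0047), (np.float64(0.174), 0.005)]
0.53 [(np.float64(0.138), 0.0004), (np.float64(0.153), 0.0086), (np.float64(0.156), 0.0089), (np.float64(0.159), 0.009), (np.float64(0.162), 0.0014), (np.float64(0.165), 0.0004), (np.float64(0.168), 0.005), (np.float64(0.171), 0.0052), (np.float64(0.174), 0.005)]
0.55 [(np.float64(0.138), 0.0007), (np.float64(0.141), -0.0), (np.float64(0.144), -0.0002), (np.float64(0.147), 0.0002), (np.float64(0.15), 0.0083), (np.float64(0.153), 0.0089), (np.float64(0.156), 0.0088), (np.float64(0.159), 0.0089), (np.float64(0.162), 0.001), (np.float64(0.165), 0.0011), (np.float64(0.168), 0.0047), (np.float64(0.171), 0.005), (np.float64(0.174), 0.0049)]
```

>>> carry_out(
  increments=[0,-0.3,0,3,0,0,0,0,3,0,0,0,0,1.7,0,0,0,0,1.0,0,0,0,0,0,0],
)

```text
clock: 9.65
eef_pos: [0.49, 0.262, 0.0371]
tool_rot: [-0.707, 0.707, 0.0, -0.0]
ft_force: [0.0, 0.9, -1.5]
grip_width: 0.0148
grasp_force: 59.3
```

>>> carry_out(
  increments=[0,0.55,0,-0.5,0,0,0.65,0,-0.9,0,0,0.65,0,-0.7,0,0,0.65,0,-0.7,0,0,0,0,0,0],
)

```text
clock: 10.28
eef_pos: [0.4906, 0.2366, 0.0663]
tool_rot: [-0.707, 0.707, -0.0, 0.001]
ft_force: [0.6, 0.3, -1.8]
grip_width: 0.0149
grasp_force: 59.3
```

Run:
```python
from h import *
s,T=st(); c=bot.camera("wrist"); side(c,s,T)
```

```text
t 10.28 tcp [0.4906 0.2366 0.0663] yaw -90.0 tilt [ 0.002  0.001 -1.   ] q [ 0.45  0.45 -0.14  0.97  0.   -1.12] F [ 0.6  0.3 -1.8] w 0.0149 g 59.3
-0.08 279 [0.005 0.005 0.006]
-0.072 39 [0.005 0.006 0.007]
-0.024 174 [0.004 0.005 0.006]
-0.016 547 [0.004 0.005 0.089]
-0.008 1313 [0.004 0.089 0.118]
-0.0 1554 [0.004 0.089 0.122]
0.008 6723 [0.006 0.112 0.144]
0.016 4522 [0.005 0.137 0.145]
0.024 982 [0.004 0.088 0.089]
0.032 1165 [0.004 0.088 0.091]
0.04 1986 [0.005 0.043 0.089]
0.048 1116 [0.004 0.042 0.043]
0.056 1143 [0.004 0.042 0.043]
0.064 1259 [0.004 0.042 0.043]
0.072 1216 [0.    0.042 0.043]
0.08 1374 [0.008 0.042 0.044]
0.088 3837 [0.001 0.065 0.113]
0.096 1799 [0.059 0.107 0.114]
0.104 437 [-0.001  0.     0.002]
0.112 1225 [-0.001  0.     0.002]
0.12 1335 [-0.001  0.     0.002]
0.128 1406 [-0.001  0.     0.002]
0.136 228 [-0.001  0.     0.001]
```

>>> carry_out(
  increments=[0,-1.0,0,-0.5,0,0,-1.7,0,0,0,0,0,0,2.0,0,0,0,0,1.4,0,0,0,0,0.2,0],
)

```text
clock: 10.95
eef_pos: [0.4898, 0.2657, 0.035]
tool_rot: [0.708, -0.707, -0.001, -0.001]
ft_force: [-5.0, 2.3, 11.4]
grip_width: 0.0149
grasp_force: 61.6
```

>>> carry_out(
  increments=[0,0.15,0,0,0,0,0.15,0,0,0,0,0.1,0,0,0,0,0.1,0,0,0,0,0,0,0,0],
)

```text
clock: 11.58
eef_pos: [0.4912, 0.2605, 0.0353]
tool_rot: [0.707, -0.707, -0.0, -0.002]
ft_force: [0.8, 3.9, 4.7]
grip_width: 0.0147
grasp_force: 60.7
```

>>> carry_out(
  increments=[0,0.1,0,0,0,0,0.1,0,0,0,0,0.1,0,0,0,0,0,0,0,0,0,0,0,0,0],
)

```text
clock: 12.2
eef_pos: [0.4914, 0.2574, 0.0354]
tool_rot: [0.707, -0.707, 0.0, -0.002]
ft_force: [0.1, 3.6, 5.5]
grip_width: 0.0148
grasp_force: 60.7
```

>>> carry_out(
  increments=[0,0.1,0,0,0,0,0.1,0,0,0,0,0.1,0,0,0,0,0.1,0,0,0,0,0,0,0,0],
)

```text
clock: 12.82
eef_pos: [0.4914, 0.2568, 0.0359]
tool_rot: [0.708, -0.706, -0.002, -0.004]
ft_force: [-0.9, 12.6, 4.9]
grip_width: 0.0147
grasp_force: 60.6
```

Run:
```python
from h import *
s,T=st(); c=bot.camera("wrist"); side(c,s,T)
```

```text
t 12.82 tcp [0.4914 0.2568 0.0359] yaw -89.8 tilt [ 0.003  0.01  -1.   ] q [ 0.48  0.5  -0.16  0.91  0.01 -1.1 ] F [-0.9 12.6  4.9] w 0.0147 g 60.6
-0.08 434 [0.005 0.006 0.007]
-0.072 461 [0.005 0.005 0.006]
-0.064 339 [0.005 0.005 0.006]
-0.056 255 [0.005 0.006 0.006]
-0.048 1 [0.005 0.005 0.005]
-0.016 237 [0.004 0.058 0.073]
-0.008 1347 [0.004 0.058 0.088]
-0.0 1768 [0.004 0.058 0.091]
0.008 7021 [0.005 0.08  0.114]
0.016 4746 [0.005 0.106 0.115]
0.024 1342 [0.004 0.006 0.059]
0.032 1420 [0.004 0.013 0.061]
0.04 2231 [0.004 0.013 0.058]
0.048 1371 [0.004 0.011 0.013]
0.056 1413 [0.004 0.011 0.013]
0.064 1547 [0.004 0.011 0.013]
0.072 1517 [0.004 0.011 0.013]
0.08 1700 [0.004 0.011 0.013]
0.088 4212 [0.005 0.032 0.083]
0.096 1830 [0.009 0.059 0.083]
0.104 1252 [0.008 0.009 0.01 ]
0.112 1695 [-0.001  0.     0.002]
0.12 1959 [-0.001  0.     0.002]
0.128 47 [-0.001 -0.     0.   ]
```

>>> carry_out(
  increments=[0,0.2,0,-0.1,0,0,0.3,0,-0.3,0,0,0.3,0,-0.4,0,0,0.3,0,-0.4,0,0,0,0,0,0],
)

```text
clock: 13.5
eef_pos: [0.4916, 0.2477, 0.0484]
tool_rot: [0.708, -0.706, -0.004, -0.006]
ft_force: [-1.6, 15.8, 4.4]
grip_width: 0.0147
grasp_force: 60.7
```

Run:
```python
from h import *
s,T=st(); c=bot.camera("wrist"); side(c,s,T)
```

```text
t 13.5 tcp [0.4916 0.2477 0.0484] yaw -89.8 tilt [ 0.003  0.014 -1.   ] q [ 0.46  0.48 -0.16  0.93  0.01 -1.11] F [-1.6 15.8  4.4] w 0.0147 g 60.7
-0.08 381 [0.005 0.005 0.006]
-0.072 307 [0.005 0.005 0.006]
-0.064 23 [0.005 0.006 0.007]
-0.024 3 [0.004 0.004 0.005]
-0.016 524 [0.004 0.072 0.074]
-0.008 1475 [0.004 0.072 0.1  ]
-0.0 1712 [0.004 0.071 0.104]
0.008 6983 [0.005 0.093 0.127]
0.016 4654 [0.005 0.119 0.128]
0.024 1232 [0.004 0.065 0.068]
0.032 2193 [0.004 0.021 0.069]
0.04 1197 [0.004 0.018 0.02 ]
0.048 1240 [0.004 0.017 0.018]
0.056 1294 [0.004 0.016 0.017]
0.064 1311 [0.004 0.014 0.016]
0.072 1374 [0.004 0.013 0.015]
0.08 1711 [0.004 0.013 0.03 ]
0.088 2862 [0.029 0.058 0.083]
0.096 1805 [0.001 0.01  0.083]
0.104 1254 [-0.001  0.     0.001]
0.112 1528 [-0.001  0.     0.002]
0.12 1676 [-0.001  0.     0.002]
0.128 780 [-0.001  0.     0.002]
```

>>> carry_out(
  increments=[0,0.62,0,-0.8,0,0,0.7,0,-0.76,0,0,0.76,0,-0.7,0,0,0.83,0,-0.62,0,0,0,0,0,0],
)

```text
clock: 14.18
eef_pos: [0.491, 0.214, 0.0762]
tool_rot: [0.707, -0.707, -0.001, -0.003]
ft_force: [-0.8, 6.4, 4.9]
grip_width: 0.0149
grasp_force: 60.4
```

Run:
```python
from h import *
s,T=st(); c=bot.camera("wrist"); side(c,s,T)
```

```text
t 14.18 tcp [0.491  0.214  0.0762] yaw -90.0 tilt [ 0.002  0.005 -1.   ] q [ 0.41  0.42 -0.16  0.98  0.   -1.16] F [-0.8  6.4  4.9] w 0.0149 g 60.4
-0.032 69 [0.004 0.005 0.006]
-0.024 273 [0.004 0.005 0.006]
-0.016 775 [0.004 0.105 0.107]
-0.008 1414 [0.005 0.103 0.128]
-0.0 1766 [0.005 0.098 0.132]
0.008 7000 [0.038 0.121 0.154]
0.016 5146 [0.006 0.146 0.155]
0.024 1533 [0.004 0.031 0.086]
0.032 963 [0.004 0.024 0.027]
0.04 956 [0.004 0.019 0.022]
0.048 859 [0.004 0.016 0.019]
0.056 885 [0.009 0.025 0.03 ]
0.064 1158 [-0.     0.028  0.044]
0.072 1209 [-0.     0.002  0.058]
0.08 1532 [-0.     0.06   0.076]
0.088 1317 [-0.     0.001  0.076]
0.096 912 [-0.001  0.001  0.002]
0.104 1134 [-0.001  0.     0.002]
0.112 1162 [-0.001  0.     0.001]
0.12 1248 [-0.001  0.     0.002]
0.128 1676 [-0.     0.005  0.016]
0.136 262 [0.002 0.003 0.004]
```

>>> carry_out(
  increments=[0,1.0,0,-0.57,0,0,1.06,0,-0.45,0,0,1.1,0,-0.33,0,0,1.1,0,-0.2,0,0,0,0,0,0],
)

```text
clock: 14.85
eef_pos: [0.4906, 0.1699, 0.0909]
tool_rot: [-0.707, 0.707, 0.0, 0.001]
ft_force: [1.3, 4.1, 2.9]
grip_width: 0.0149
grasp_force: 59.9
```

Run:
```python
from h import *
s,T=st(); c=bot.camera("wrist"); side(c,s,T)
```

```text
t 14.85 tcp [0.4906 0.1699 0.0909] yaw -90.0 tilt [ 0.001  0.002 -1.   ] q [ 0.33  0.38 -0.18  1.    0.   -1.24] F [1.3 4.1 2.9] w 0.0149 g 59.9
-0.04 35 [0.004 0.005 0.006]
-0.032 146 [0.004 0.005 0.006]
-0.024 361 [0.004 0.005 0.126]
-0.016 901 [0.004 0.126 0.128]
-0.008 1852 [0.005 0.119 0.14 ]
-0.0 2376 [0.005 0.106 0.146]
0.008 7414 [0.018 0.134 0.169]
0.016 4513 [0.02  0.162 0.17 ]
0.024 993 [-0.     0.025  0.029]
0.032 705 [-0.001  0.001  0.035]
0.04 764 [-0.     0.001  0.041]
0.048 870 [-0.     0.001  0.047]
0.056 912 [-0.001  0.001  0.052]
0.064 1012 [-0.001  0.001  0.06 ]
0.072 922 [-0.001  0.001  0.055]
0.08 965 [-0.     0.001  0.016]
0.088 908 [0.002 0.003 0.016]
0.096 952 [0.002 0.003 0.004]
0.104 973 [0.002 0.003 0.004]
0.112 1034 [0.002 0.003 0.004]
0.12 1073 [0.002 0.003 0.004]
0.128 1125 [0.002 0.003 0.004]
0.136 1097 [0.002 0.003 0.004]
```

>>> carry_out(
  increments=[0,0,0,-2.0,0,0,-2.5,0,0,0,0,-4.5,0,0,0,0,-4.0,0,0,0,0,0,0,1.2,0],
)

```text
clock: 15.52
eef_pos: [0.4899, 0.2811, 0.0978]
tool_rot: [0.709, -0.706, 0.001, 0.0]
ft_force: [0.2, -0.1, -2.6]
grip_width: 0.0149
grasp_force: 59.2
```

Run:
```python
from h import *
s,T=st(); c=bot.camera("wrist"); side(c,s,T)
P,u,v=cloud(c); q=T.inv().apply(P-np.array(s["eef_pos"]))
m=(abs(q[:,1])<.024)&(P[:,2]<.06)&(P[:,2]>.009)&(abs(q[:,0])<.1)
o=np.argsort(P[m,2])[:2000:100]; print(np.round(np.c_[q[m][o][:,:2],P[m][o,2]],3).tolist())
```

```text
t 15.53 tcp [0.4899 0.2811 0.0978] yaw -89.8 tilt [ 0.001 -0.002 -1.   ] q [ 0.52  0.46 -0.04  1.07 -0.   -1.05] F [ 0.2 -0.1 -2.6] w 0.0149 g 59.2
-0.04 54 [0.004 0.005 0.006]
-0.032 171 [0.004 0.005 0.006]
-0.024 344 [0.004 0.006 0.132]
-0.016 888 [0.005 0.133 0.135]
-0.008 1822 [0.005 0.126 0.147]
-0.0 2306 [0.005 0.114 0.153]
0.008 7369 [0.025 0.141 0.176]
0.016 4457 [0.027 0.169 0.177]
0.024 996 [0.004 0.032 0.036]
0.032 701 [0.004 0.005 0.042]
0.04 790 [0.004 0.005 0.048]
0.048 826 [0.004 0.006 0.054]
0.056 913 [0.004 0.006 0.059]
0.064 1016 [0.004 0.006 0.067]
0.072 913 [0.004 0.005 0.063]
0.08 827 [0.004 0.005 0.006]
0.088 906 [0.004 0.005 0.006]
0.096 921 [0.004 0.005 0.006]
0.104 930 [0.004 0.005 0.006]
0.112 915 [0.003 0.005 0.006]
0.12 1203 [-0.     0.007  0.01 ]
0.128 838 [0.008 0.009 0.01 ]
0.136 1029 [-0.001  0.     0.002]
0.144 312 [-0.001  0.     0.002]
[[0.005, -0.021, 0.019], [0.009, 0.013, 0.023], [0.011, -0.0, 0.024], [0.012, 0.011, 0.025], [0.013, 0.021, 0.026], [0.009, 0.011, 0.026], [0.015, -0.004, 0.027], [0.006, -0.003, 0.028], [0.006, 0.003, 0.029], [0.007, -0.001, 0.029], [0.007, 0.008, 0.03], [0.006, 0.012, 0.03], [0.005, -0.009, 0.031], [0.019, -0.014, 0.031], [0.021, 0.018, 0.032], [0.004, -0.011, 0.032], [0.006, -0.008, 0.033], [0.026, 0.014, 0.033], [0.024, 0.002, 0.033], [0.002, 0.013, 0.034]]
```

>>> carry_out(
  increments=[0,0,0,0.6,0,0,0,0,0.25,0,0,0,0,0,0,8.5,0,0,0,0,8.5,0,0,0,0],
)

```text
clock: 16.2
eef_pos: [0.4906, 0.2793, 0.0909]
tool_rot: [-0.707, 0.707, -0.0, 0.001]
ft_force: [0.2, -0.4, -1.1]
grip_width: 0.0505
grasp_force: 0.0
```

>>> carry_out(
  increments=[8.5,0,0,0,0,8.5,0,0,0,0,8.5,0,0,-4,0,8.5,0,0,-4,0,8.5,0,0,-4,0],
)

```text
clock: 16.82
eef_pos: [0.4898, 0.2792, 0.2113]
tool_rot: [0.707, -0.707, -0.0, 0.0]
ft_force: [0.9, 1.5, -0.1]
grip_width: 0.0847
grasp_force: 0.0
```

Run:
```python
from h import *
s,T=st(); c=bot.camera("wrist"); side(c,s,T); cv2.imwrite("pics/w3.png",c["pixels"])
for o in ["puller_grip","puller_fork","puller_heel"]:
    for d in bot.place_of(c,o)[:1]: print(o,round(d["p"],2),np.round(w(c,d["xyz"]),3))
```

```text
t 16.82 tcp [0.4898 0.2792 0.2113] yaw -90.0 tilt [-0. -0. -1.] q [ 0.52  0.38  0.14  1.34  0.   -1.05] F [ 0.9  1.5 -0.1] w 0.0847 g 0.0
-0.08 263 [0.004 0.005 0.007]
-0.072 260 [0.004 0.005 0.007]
-0.064 268 [0.004 0.006 0.007]
-0.056 277 [0.004 0.006 0.007]
-0.048 272 [0.004 0.006 0.007]
-0.04 275 [0.004 0.005 0.007]
-0.032 287 [0.004 0.005 0.006]
-0.024 316 [0.004 0.005 0.006]
-0.016 289 [0.004 0.005 0.006]
-0.008 260 [0.004 0.005 0.006]
-0.0 107 [0.004 0.005 0.006]
0.008 2346 [0.07  0.288 0.291]
0.016 741 [0.006 0.071 0.291]
0.024 366 [0.005 0.012 0.072]
0.032 370 [0.005 0.011 0.072]
0.04 318 [0.004 0.011 0.072]
0.048 342 [0.004 0.011 0.117]
0.056 444 [0.004 0.111 0.118]
0.064 484 [0.004 0.01  0.115]
0.072 404 [0.004 0.005 0.011]
0.08 371 [0.004 0.006 0.013]
0.088 392 [0.004 0.005 0.013]
0.096 408 [0.004 0.005 0.006]
0.104 412 [0.004 0.005 0.006]
0.112 407 [-0.     0.004  0.006]
0.12 484 [0.    0.008 0.01 ]
0.128 369 [-0.     0.008  0.01 ]
0.136 437 [-0.001  0.     0.002]
0.144 458 [-0.001  0.     0.002]
0.152 466 [-0.001  0.     0.002]
puller_grip 0.6 [0.486 0.229 0.093]
puller_fork 0.92 [0.487 0.228 0.01 ]
puller_heel 0.83 [0.488 0.267 0.005]
```

View pics/w3.png

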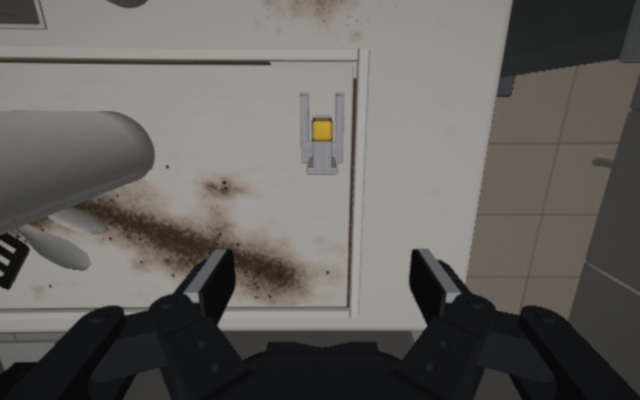

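The wrist view shows the puller standing upright on its fork: yellow grip top at (322,130), tines pointing up in the picture (world -y). Now I'll turn 90° and regrasp along the tine direction.

```bash
cat >> h.py <<'E'
def rect(P,m,n):
    r=cv2.minAreaRect((P[m][:,:2]).astype(np.float32)); b=cv2.boxPoints(r)
    print(n,m.sum(),np.round(r[0],4),np.round(r[1],4),round(r[2],1),"z",np.median(P[m][:,2]).round(4),np.round(b,3).tolist())
E
python3 - <<'E'
from h import *
s,T=st(); c=bot.camera("wrist"); P,u,v=cloud(c); x,y,z=P.T
n=(abs(x-.49)<.06)&(abs(y-.23)<.07)
rect(P,n&(z>.112)&(z<.13),"post"); rect(P,n&(z>.066)&(z<.076),"arm"); rect(P,n&(z>.0085)&(z<.0155)&(x>.456),"fork")
E
```

```text
t 17.02 tcp [0.4904 0.2796 0.211 ] yaw -90.0 tilt [ 0.002  0.001 -1.   ] q [ 0.52  0.38  0.14  1.33 -0.   -1.05] F [-1.1  0.1  0.1] w 0.0848 g 0.0
post 407 [0.4892 0.2252] [0.015  0.0159] 0.5 z 0.1166 [[0.4819999933242798, 0.2329999953508377], [0.4819999933242798, 0.21699999272823334], [0.4970000088214874, 0.21699999272823334], [0.4970000088214874, 0.2329999953508377]]
arm 768 [0.4897 0.2427] [0.0291 0.0541] 0.1 z 0.0708 [[0.4749999940395355, 0.27000001072883606], [0.4749999940395355, 0.2160000056028366], [0.5040000081062317, 0.2160000056028366], [0.5040000081062317, 0.27000001072883606]]
fork 1357 [0.5028 0.2152] [0.0934 0.1101] 0.0 z 0.0109 [[0.4560000002384186, 0.27000001072883606], [0.4560000002384186, 0.1599999964237213], [0.550000011920929, 0.1599999964237213], [0.5490000247955322, 0.27000001072883606]]
```

>>> carry_out(
  increments=[8.5,0,0,0,0.18,8.5,0,0,0,0.18,8.5,0,0,0,0.18,8.5,0,0,0,0.18,8.5,0,0,0,0.18],
)

```text
clock: 17.7
eef_pos: [0.4889, 0.2787, 0.208]
tool_rot: [-0.327, 0.945, -0.0, -0.002]
ft_force: [1.1, 0.8, -0.1]
grip_width: 0.0847
grasp_force: 0.0
```

>>> carry_out(
  increments=[8.5,0,0,0,0.17,8.5,0,0,0,0.17,8.5,0,0,0,0.17,8.5,0,0,0,0.16,8.5,0,0,0,0],
)

```text
clock: 18.32
eef_pos: [0.4891, 0.2788, 0.2083]
tool_rot: [-0.002, 1.0, -0.001, -0.002]
ft_force: [-0.0, -0.1, 0.7]
grip_width: 0.0853
grasp_force: 0.0
```

>>> carry_out(
  increments=[8.5,0,-2.7,0,0,8.5,0,-2.68,0,0,8.5,0,0,5,0,8.5,0,0,5,0,8.5,0,0,3,0],
)

```text
clock: 18.95
eef_pos: [0.4878, 0.2243, 0.0767]
tool_rot: [-0.002, 1.0, -0.001, -0.002]
ft_force: [0.1, -0.1, 0.5]
grip_width: 0.0851
grasp_force: 0.0
```

>>> carry_out(
  increments=[8.5,0,0,0,0,0,0,0,0,0,0,0,0,0,0,0,0,0,0,0,0,0,0,0,0],
)

```text
clock: 19.58
eef_pos: [0.4904, 0.2256, 0.0808]
tool_rot: [-0.001, 1.0, 0.0, 0.001]
ft_force: [0.1, -1.2, -2.3]
grip_width: 0.0153
grasp_force: 59.3
```

>>> carry_out(
  increments=[0,0,0,0,0,0,0,0,-3,0,0,0,0,-4,0,0,0,0,-5,0,0,0,0,-3,0],
)

```text
clock: 20.2
eef_pos: [0.4905, 0.2257, 0.2324]
tool_rot: [-0.001, 1.0, 0.001, 0.001]
ft_force: [-0.0, -0.1, -3.0]
grip_width: 0.0153
grasp_force: 59.5
```

Run:
```python
from h import *
s,T=st(); c=bot.camera("wrist"); P,u,v=cloud(c); q=T.inv().apply(P-np.array(s["eef_pos"])); x,y,z=q.T
cv2.imwrite("pics/w4.png",c["pixels"])
# fork: tool z below tcp ~ +0.073
for b in np.arange(.0,.09,.004):
    m=(abs(z-b)<.002)&(abs(x)<.05)&(abs(y)<.07)
    if m.sum()>20: print(round(b,3),m.sum(),"x",np.round(np.percentile(x[m],[1,50,99]),3),"y",np.round(np.percentile(y[m],[1,50,99]),3))
for n in ["top","scene"]:
    c=bot.camera(n)
    for o in ["puller_fork","puller_heel"]:
        for d in bot.place_of(c,o)[:1]: print(n,o,round(d["p"],2),np.round(w(c,d["xyz"]),3))
```

```text
t 20.2 tcp [0.4905 0.2257 0.2324] yaw -179.9 tilt [ 0.002  0.001 -1.   ] q [0.43 0.32 0.11 1.36 0.   0.43] F [-0.  -0.1 -3. ] w 0.0153 g 59.5
0.0 118 x [0.007 0.01  0.01 ] y [-0.006  0.001  0.009]
0.004 72 x [0.009 0.01  0.01 ] y [-0.006  0.001  0.009]
0.008 1197 x [-0.012  0.005  0.016] y [-0.007  0.032  0.045]
0.012 919 x [-0.011  0.008  0.017] y [-0.008  0.031  0.046]
0.016 148 x [-0.011  0.011  0.017] y [-0.007  0.027  0.045]
0.02 49 x [0.009 0.016 0.017] y [0.039 0.039 0.045]
0.024 52 x [0.007 0.016 0.017] y [0.039 0.039 0.045]
0.028 49 x [0.006 0.015 0.017] y [0.039 0.039 0.045]
0.032 48 x [0.004 0.016 0.017] y [0.038 0.039 0.045]
0.036 51 x [0.003 0.015 0.017] y [0.038 0.039 0.045]
0.04 42 x [0.001 0.013 0.017] y [0.039 0.039 0.045]
0.044 55 x [-0.001  0.013  0.017] y [0.038 0.039 0.045]
0.048 50 x [-0.002  0.013  0.017] y [0.039 0.039 0.045]
0.052 47 x [-0.004  0.011  0.017] y [0.038 0.039 0.045]
0.056 48 x [-0.005  0.01   0.017] y [0.038 0.039 0.045]
0.06 70 x [-0.008  0.009  0.017] y [0.037 0.039 0.044]
0.064 61 x [-0.012  0.012  0.023] y [-0.031  0.038  0.044]
0.068 1716 x [-0.021  0.017  0.026] y [-0.032  0.02   0.044]
0.072 876 x [-0.02   0.017  0.026] y [-0.029  0.021  0.044]
top puller_fork 0.53 [0.49  0.227 0.166]
top puller_heel 0.66 [0.493 0.268 0.165]
scene puller_fork 0.64 [0.488 0.22  0.164]
scene puller_heel 0.78 [0.491 0.269 0.152]
```

>>> carry_out(
  increments=[0,0,0,0,-0.176,0,0,0,0,-0.176,0,0,0,0,-0.176,0,0,0,0,-0.176,0,0,0,0,-0.176],
)

```text
clock: 21.18
eef_pos: [0.4891, 0.2251, 0.2281]
tool_rot: [-0.429, 0.903, 0.0, -0.002]
ft_force: [0.2, 0.8, -2.8]
grip_width: 0.0155
grasp_force: 59.4
```

>>> carry_out(
  increments=[0,0,0,0,-0.176,0,0,0,0,-0.176,0,0,0,0,-0.176,0,0,0,0,-0.176,0,0,0,0,-0.176],
)

```text
clock: 21.8
eef_pos: [0.4892, 0.2251, 0.2281]
tool_rot: [0.773, -0.634, -0.001, 0.002]
ft_force: [-1.0, 0.2, -2.0]
grip_width: 0.015
grasp_force: 59.4
```

>>> carry_out(
  increments=[0,4.5,1.4,0,0,0,4.5,1.4,0,0,0,4.5,1.4,0,0,0,4.5,1.4,0,0,0,4.5,1.4,0,0],
)

```text
clock: 22.42
eef_pos: [0.4627, -0.0101, 0.2285]
tool_rot: [0.771, -0.637, -0.001, 0.001]
ft_force: [0.8, 0.2, -2.3]
grip_width: 0.0152
grasp_force: 59.4
```

>>> carry_out(
  increments=[0,4.5,1.4,0,0,0,4.5,1.4,0,0,0,4.5,1.4,0,0,0,4.5,1.4,0,0,0,4.5,1.4,0,0],
)

```text
clock: 23.05
eef_pos: [0.4366, -0.2439, 0.2284]
tool_rot: [0.771, -0.637, -0.001, 0.0]
ft_force: [1.0, -0.2, -1.8]
grip_width: 0.0155
grasp_force: 59.4
```

>>> carry_out(
  increments=[0,4.5,1.4,0,0,0,4.5,1.4,0,0,0,2.1,0.7,0,0,0,0,0,0,0,0,0,0,0,0],
)

```text
clock: 23.68
eef_pos: [0.4242, -0.3573, 0.2293]
tool_rot: [0.771, -0.636, -0.001, -0.0]
ft_force: [0.3, -0.1, -1.5]
grip_width: 0.0154
grasp_force: 59.5
```

```bash
cat > k.py <<'E'
from h import *
def knobs():
    s,T=st()
    for n in ["wrist","top"]:
        c=bot.camera(n); P,u,v=cloud(c); x,y,z=P.T
        hsv=cv2.cvtColor(c["pixels"],cv2.COLOR_BGR2HSV)[v,u].astype(int)
        red=((hsv[:,0]<8)|(hsv[:,0]>172))&(hsv[:,1]>120)&(np.hypot(x-.532,y+.337)<.05)&(z<.11)
        if (red&(z>.088)).sum()>20: rect(P,red&(z>.088),n+" redtop")
        # unit top edges, black knob
        bl=(np.hypot(x-.515,y+.254)<.04)&(z>.088)&(z<.1)
        if bl.sum()>20: rect(P,bl,n+" blacktop")
        ut=(abs(x-.526)<.12)&(abs(y+.295)<.12)&(z>.04)&(z<.05)
        if ut.sum()>100: rect(P,ut,n+" unittop")
        cv2.imwrite(f"pics/k_{n}.png",c["pixels"])
        for o in ["red_knob","stem","unit","puller_fork"]:
            for d in bot.place_of(c,o)[:1]: print(n,o,round(d["p"],2),np.round(w(c,d["xyz"]),4))
E
python3 -c "import k;k.knobs()"
```

```text
t 23.68 tcp [ 0.4242 -0.3573  0.2293] yaw -79.0 tilt [-0.001  0.002 -1.   ] q [-0.7   0.35  0.15  1.37  0.   -2.46] F [ 0.3 -0.1 -1.5] w 0.0154 g 59.5
wrist redtop 1254 [ 0.5326 -0.3365] [0.0387 0.0377] 8.8 z 0.0928 [[0.5109999775886536, -0.32100000977516174], [0.515999972820282, -0.3580000102519989], [0.5550000071525574, -0.35199999809265137], [0.5490000247955322, -0.3149999976158142]]
wrist blacktop 1061 [ 0.5161 -0.2544] [0.0385 0.0397] 69.5 z 0.0929 [[0.4909999966621399, -0.26499998569488525], [0.527999997138977, -0.27900001406669617], [0.5410000085830688, -0.24300000071525574], [0.5040000081062317, -0.2290000021457672]]
wrist unittop 10876 [ 0.5239 -0.295 ] [0.1191 0.1783] 11.9 z 0.0458 [[0.44699999690055847, -0.2199999988079071], [0.48399999737739563, -0.39399999380111694], [0.6000000238418579, -0.3700000047683716], [0.5640000104904175, -0.19499999284744263]]
wrist red_knob 0.86 [ 0.4127 -0.475   0.0016]
wrist unit 0.78 [ 5.230e-01 -2.957e-01 -4.000e-04]
wrist puller_fork 0.46 [ 0.5233 -0.2928  0.0006]
top redtop 134 [ 0.5321 -0.3358] [0.0366 0.0374] 88.5 z 0.0938 [[0.5130000114440918, -0.3540000021457672], [0.550000011920929, -0.35499998927116394], [0.5509999990463257, -0.3179999887943268], [0.5139999985694885, -0.31700000166893005]]
top blacktop 140 [ 0.515  -0.2549] [0.0393 0.0366] 89.8 z 0.0937 [[0.4970000088214874, -0.2750000059604645], [0.5329999923706055, -0.2750000059604645], [0.5329999923706055, -0.23499999940395355], [0.4970000088214874, -0.23499999940395355]]
top unittop 1561 [ 0.5529 -0.2904] [0.1821 0.1808] 11.6 z 0.0466 [[0.44600000977516174, -0.2199999988079071], [0.4819999933242798, -0.3970000147819519], [0.6600000262260437, -0.3610000014305115], [0.6240000128746033, -0.18400000035762787]]
top red_knob 0.64 [ 0.3873 -0.1846  0.0018]
top stem 0.66 [ 0.5305 -0.337   0.068 ]
top unit 0.56 [ 0.5256 -0.2933  0.0017]
top puller_fork 0.5 [ 0.4236 -0.3575  0.1582]
```

>>> carry_out(
  increments=[0,-0.1,0,3,-0.015,0,0,0,3,0,0,0,0,3,0,0,0,0,1.3,0,0,0,0,0,0],
)

```text
clock: 24.8
eef_pos: [0.4237, -0.3572, 0.1265]
tool_rot: [0.776, -0.631, -0.001, -0.0]
ft_force: [-0.4, -0.6, -2.3]
grip_width: 0.0154
grasp_force: 59.5
```

```bash
cat > f.py <<'E'
from h import *
s,T=st(); c=bot.camera("wrist"); P,u,v=cloud(c); q=T.inv().apply(P-np.array(s["eef_pos"])); x,y,z=q.T
cv2.imwrite("pics/w5.png",c["pixels"])
m=(z>.062)&(z<.080)&(abs(x)<.035)&(y<-.005)&(y>-.0345)
h=np.histogram(z[m],np.arange(.062,.081,.001)); print(h[0])
k=m&(z<.074); print("fork top tool z",np.median(z[k]),"world z",np.median(P[k,2]),"x",np.percentile(x[k],[1,50,99]).round(4),"ymin",np.percentile(y[k],1).round(4))
X,Y,Z=P.T
ut=(abs(X-.526)<.12)&(abs(Y+.295)<.12)&(Z>.04)&(Z<.05); print("unit top",np.median(Z[ut]))
hsv=cv2.cvtColor(c["pixels"],cv2.COLOR_BGR2HSV)[v,u].astype(int)
red=((hsv[:,0]<8)|(hsv[:,0]>172))&(hsv[:,1]>120)&(np.hypot(X-.532,Y+.337)<.05)
if (red&(Z>.088)).sum()>20: rect(P,red&(Z>.088),"redtop"); rect(q,red&(Z>.088),"redtop in tool")
E
python3 f.py
```

```text
t 24.8 tcp [ 0.4237 -0.3572  0.1265] yaw -78.2 tilt [-0.001  0.001 -1.   ] q [-0.7   0.41 -0.03  1.13 -0.   -2.48] F [-0.4 -0.6 -2.3] w 0.0154 g 59.5
[  0   0   1  17  56  43 126 359 146  41  28   8   2   0   0   0   0   0
   0]
fork top tool z 0.06945823786632753 world z 0.0570058549955306 x [-0.0239  0.0162  0.0232] ymin -0.0326
unit top 0.04582576623089524
redtop 2903 [ 0.5323 -0.3365] [0.0391 0.0389] 30.3 z 0.0928 [[0.5059999823570251, -0.33000001311302185], [0.5249999761581421, -0.3630000054836273], [0.5590000152587891, -0.34299999475479126], [0.5389999747276306, -0.3100000023841858]]
redtop in tool 2903 [ 0.002  -0.1106] [0.0391 0.039 ] 71.4 z 0.0335 [[-0.023000000044703484, -0.12300000339746475], [0.014000000432133675, -0.13500000536441803], [0.027000000700354576, -0.09799999743700027], [-0.009999999776482582, -0.0860000029206276]]
```

>>> carry_out(
  increments=[0,0.1,-2.0,0,0,0,0,-2.0,0,0,0,0,-1.5,0,0,0,0,-1.0,0,0,0,0,0,0,0],
)

```text
clock: 25.48
eef_pos: [0.4886, -0.3452, 0.1273]
tool_rot: [0.776, -0.631, 0.0, 0.0]
ft_force: [-1.0, 0.1, -1.8]
grip_width: 0.0152
grasp_force: 59.6
```

>>> carry_out(
  increments=[0,0,-1.0,0,0,0,0,-1.0,0,0,0,0,-1.0,0,0,0,0,-1.0,0,0,0,0,0,0,0],
)

```text
clock: 26.1
eef_pos: [0.528, -0.3368, 0.1269]
tool_rot: [0.776, -0.63, 0.0, -0.0]
ft_force: [-0.4, -0.3, -1.8]
grip_width: 0.015
grasp_force: 59.6
```

```bash
python3 f.py
```

```text
t 26.1 tcp [ 0.528  -0.3368  0.1269] yaw -78.2 tilt [ 0. -0. -1.] q [-0.57  0.55  0.19  1.21  0.   -2.34] F [-0.4 -0.3 -1.8] w 0.015 g 59.6
[  0   0   0  21  53  31  41 111  42  19  19   4   0   0   0   0   1  31
   0]
fork top tool z 0.06922142347275162 world z 0.05769856883066765 x [-0.0237  0.0199  0.0233] ymin -0.0327
unit top 0.04567570514710714
redtop 1844 [ 0.5469 -0.3359] [0.0646 0.0291] 23.2 z 0.0928 [[0.5120000243186951, -0.33500000834465027], [0.5230000019073486, -0.3619999885559082], [0.5820000171661377, -0.3370000123977661], [0.5709999799728394, -0.3100000023841858]]
redtop in tool 1844 [ 0.003  -0.0187] [0.0646 0.0291] 78.7 z 0.0341 [[-0.017999999225139618, -0.04800000041723251], [0.010999999940395355, -0.05299999937415123], [0.024000000208616257, 0.009999999776482582], [-0.004999999888241291, 0.01600000075995922]]
```

View pics/w5.png

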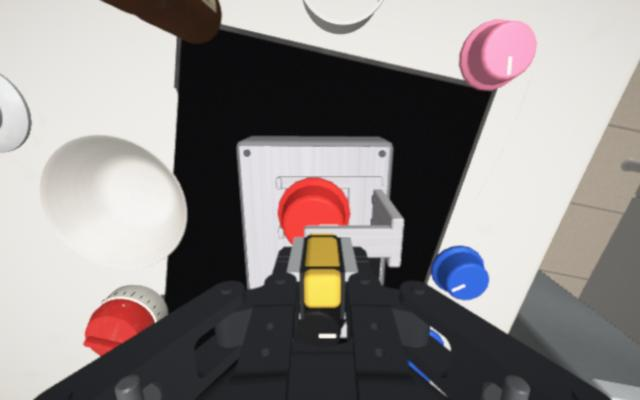

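The wrist view shows the red knob at (313,213), inside the C of the puller between the back plate (390,225) and the tips, and the fork below it. I'll advance the last 5 mm and pull up.

>>> carry_out(
  increments=[0,0,-0.5,0,0,0,0,0,-0.3,0,0,0,0,-0.3,0,0,0,0,-0.2,0,0,0,0,0,0],
)

```text
clock: 26.78
eef_pos: [0.532, -0.3361, 0.1352]
tool_rot: [0.776, -0.631, 0.0, -0.0]
ft_force: [0.5, -0.1, -2.8]
grip_width: 0.0152
grasp_force: 59.3
```

>>> carry_out(
  increments=[0,0,0,-0.15,0,0,0,0,-0.15,0,0,0,0,-0.15,0,0,0,0,-0.1,0,0,0,0,0,0],
)

```text
clock: 27.4
eef_pos: [0.5321, -0.3362, 0.1415]
tool_rot: [0.776, -0.631, 0.0, 0.0]
ft_force: [-1.5, -1.4, -5.8]
grip_width: 0.0153
grasp_force: 60.0
```

>>> carry_out(
  increments=[0,0,0,-0.15,0,0,0,0,-0.15,0,0,0,0,-0.15,0,0,0,0,-0.15,0,0,0,0,0,0],
)

```text
clock: 28.02
eef_pos: [0.5323, -0.3362, 0.1471]
tool_rot: [0.776, -0.631, 0.0, -0.0]
ft_force: [-0.3, -0.3, -2.1]
grip_width: 0.0155
grasp_force: 60.6
```

```bash
python3 f.py
```

```text
t 28.02 tcp [ 0.5323 -0.3362  0.1471] yaw -78.2 tilt [ 0.001 -0.    -1.   ] q [-0.56  0.54  0.23  1.26  0.   -2.34] F [-0.3 -0.3 -2.1] w 0.0155 g 60.6
[ 35  14   5  25  58  33  77 195  63  22  20  10   0   0   0   0   0   0
   0]
fork top tool z 0.0691994082284776 world z 0.0779028150491434 x [-0.024   0.0177  0.0238] ymin -0.0326
unit top 0.045639711824549345
redtop 2230 [ 0.5464 -0.3378] [0.0657 0.0299] 25.5 z 0.1061 [[0.5099999904632568, -0.33799999952316284], [0.5230000019073486, -0.36500000953674316], [0.5820000171661377, -0.3370000123977661], [0.5699999928474426, -0.3100000023841858]]
redtop in tool 2230 [ 0.0044 -0.0135] [0.0658 0.0299] 76.4 z 0.041 [[-0.017999999225139618, -0.041999999433755875], [0.010999999940395355, -0.04899999871850014], [0.027000000700354576, 0.014999999664723873], [-0.0020000000949949026, 0.02199999988079071]]
```

>>> carry_out(
  increments=[0,0,0,-0.3,0,0,0,0,-0.5,0,0,0,0,-0.8,0,0,0,0,-1.0,0,0,0,0,-1.0,0],
)

```text
clock: 28.7
eef_pos: [0.5322, -0.3362, 0.1837]
tool_rot: [0.776, -0.631, 0.0, -0.0]
ft_force: [-0.0, 0.7, -2.7]
grip_width: 0.0154
grasp_force: 60.6
```

>>> carry_out(
  increments=[0,0,0,-1.0,0,0,0,0,-1.0,0,0,0,0,-0.8,0,0,0,0,-0.4,0,0,0,0,0,0],
)

```text
clock: 29.32
eef_pos: [0.5322, -0.3361, 0.2148]
tool_rot: [0.776, -0.631, 0.0, -0.0]
ft_force: [-0.0, 0.7, -2.8]
grip_width: 0.0153
grasp_force: 60.6
```

```bash
cat > g.py <<'E'
from h import *
s,T=st(); c=bot.camera("wrist"); P,u,v=cloud(c); q=T.inv().apply(P-np.array(s["eef_pos"])); x,y,z=q.T
cv2.imwrite("pics/w6.png",c["pixels"])
hsv=cv2.cvtColor(c["pixels"],cv2.COLOR_BGR2HSV)[v,u].astype(int)
red=((hsv[:,0]<8)|(hsv[:,0]>172))&(hsv[:,1]>120)&(abs(x)<.05)&(abs(y)<.05)&(z>.03)&(z<.085)
m=red&(z<.048); A=np.c_[x[m],y[m],np.ones(m.sum())]; k=np.linalg.lstsq(A,z[m],rcond=None)[0]
print("knob top tool z",np.median(z[m]),"slope",k[:2].round(3),"x",np.percentile(x[m],[2,98]).round(4),"y",np.percentile(y[m],[2,98]).round(4))
r=red&(z>.055); print("rim x",np.percentile(x[r],[2,98]).round(4) if r.sum()>10 else None)
E
python3 g.py
python3 - <<'E'
from h import *
c=bot.camera("top"); P,u,v=cloud(c); x,y,z=P.T
m=(abs(x-.48)<.12)&(abs(y-.01)<.095)&(z>.008)&(z<.02); 
cnt=cv2.minAreaRect(P[(abs(x-.48)<.095)&(abs(y-.01)<.085)&(z>.009)&(z<.02)][:,:2].astype(np.float32)); print(cnt)
for d in bot.place_of(c,"tray")[:1]: print(w(c,d["xyz"]))
E
```

```text
t 29.32 tcp [ 0.5322 -0.3361  0.2148] yaw -78.2 tilt [ 0. -0. -1.] q [-0.56  0.51  0.36  1.42 -0.   -2.34] F [-0.   0.7 -2.8] w 0.0153 g 60.6
knob top tool z 0.041794836736456176 slope [ 0.076 -0.002] x [-0.0081  0.0193] y [-0.0197  0.0166]
rim x [-0.0075  0.0251]
((0.4799324870109558, 0.010282643139362335), (0.15427227318286896, 0.1743350327014923), 83.8153305053711)
[ 0.48297195  0.01246342 -0.00421371]
```

>>> carry_out(
  increments=[0,-1,-0.08,0,0,0,-2,-0.15,0,0,0,-3,-0.23,0,0,0,-3,-0.23,0,0,0,-3,-0.23,0,0],
)

```text
clock: 30.1
eef_pos: [0.5161, -0.215, 0.2144]
tool_rot: [0.776, -0.631, -0.0, -0.0]
ft_force: [0.3, 0.3, -2.2]
grip_width: 0.0152
grasp_force: 60.6
```

>>> carry_out(
  increments=[0,-3,-0.23,0,0,0,-3,-0.23,0,0,0,-3,-0.23,0,0,0,-3,-0.23,0,0,0,-3,-0.23,0,0],
)

```text
clock: 30.72
eef_pos: [0.4965, -0.066, 0.2146]
tool_rot: [0.776, -0.631, -0.0, -0.0]
ft_force: [0.9, -0.0, -2.3]
grip_width: 0.0151
grasp_force: 60.6
```

>>> carry_out(
  increments=[0,-3,-0.23,0,0,0,-2,-0.15,0,0,0,-1.5,-0.12,0,0,0,-0.8,-0.06,0,0,0,-0.5,0,0,0],
)

```text
clock: 31.35
eef_pos: [0.4868, 0.0102, 0.2146]
tool_rot: [0.776, -0.631, 0.0, 0.0]
ft_force: [-0.3, -0.3, -3.3]
grip_width: 0.0152
grasp_force: 60.6
```

```bash
python3 g.py
python3 - <<'E'
from h import *
c=bot.camera("wrist"); P,u,v=cloud(c); x,y,z=P.T
m=(abs(x-.48)<.1)&(abs(y-.01)<.09)&(z>.009)&(z<.02); rect(P,m,"rim")
m=(abs(x-.48)<.07)&(abs(y-.01)<.06)&(z<.009)&(z>-.005); print("floor",np.median(z[m]))
E
```

```text
t 31.35 tcp [0.4868 0.0102 0.2146] yaw -78.2 tilt [ 0. -0. -1.] q [ 0.02  0.22 -0.06  1.29 -0.   -1.76] F [-0.3 -0.3 -3.3] w 0.0152 g 60.6
knob top tool z 0.0416939912317068 slope [0.075 0.002] x [-0.0081  0.0194] y [-0.0197  0.0166]
rim x [-0.0077  0.0252]
rim 2076 [0.4811 0.012 ] [0.1536 0.1749] 83.9 z 0.0151 [[0.38600000739097595, -0.054999999701976776], [0.5600000023841858, -0.07400000095367432], [0.5759999752044678, 0.07900000363588333], [0.4020000100135803, 0.09799999743700027]]
floor 0.002984584501167953
```

>>> carry_out(
  increments=[0,0,0,1,0,0,0,0,2,0,0,0,0,3,0,0,0,0,3,0,0,0,0,2,0],
)

```text
clock: 32.08
eef_pos: [0.4857, 0.0093, 0.1024]
tool_rot: [0.776, -0.631, -0.001, 0.001]
ft_force: [0.3, -0.8, -2.4]
grip_width: 0.0151
grasp_force: 60.6
```

>>> carry_out(
  increments=[0,0,0,1,0,0,0,0,0.6,0,0,0,0,0.4,0,0,0,0,0.2,0,0,0,0,0.1,0],
)

```text
clock: 32.7
eef_pos: [0.4872, 0.01, 0.082]
tool_rot: [0.776, -0.631, 0.0, -0.0]
ft_force: [-0.1, 0.3, -2.7]
grip_width: 0.0154
grasp_force: 60.5
```

>>> carry_out(
  increments=[0,0,0,0.1,0,0,0,0,0.1,0,0,0,0,0.1,0,0,0,0,0,0,0,0,0,0,0],
)

```text
clock: 33.33
eef_pos: [0.487, 0.01, 0.0788]
tool_rot: [0.776, -0.631, 0.0, -0.0]
ft_force: [1.2, -0.4, -1.4]
grip_width: 0.015
grasp_force: 60.6
```

>>> carry_out(
  increments=[0,0,0,0.1,0,0,0,0,0.05,0,0,0,0,0,0,0,0,0,0,0,0,0,0,0,0],
)

```text
clock: 33.95
eef_pos: [0.4873, 0.01, 0.0786]
tool_rot: [0.776, -0.631, 0.001, -0.0]
ft_force: [-2.2, 0.2, 8.6]
grip_width: 0.0153
grasp_force: 62.1
```

Contact: the puller rests on the tray floor. I'll ease off slightly, open and rise.

>>> carry_out(
  increments=[0,0,0,-0.1,0,0,0,0,0,0,4,0,0,0,0,8.5,0,0,0,0,8.5,0,0,0,0],
)

```text
clock: 34.58
eef_pos: [0.4867, 0.01, 0.0779]
tool_rot: [0.776, -0.631, -0.0, 0.0]
ft_force: [-0.8, 0.7, -0.2]
grip_width: 0.069
grasp_force: 0.0
```

>>> carry_out(
  increments=[8.5,0,0,0,0,8.5,0,0,-1.5,0,8.5,0,0,-3,0,8.5,0,0,-4,0,8.5,0,0,-4,0],
)

```text
clock: 35.2
eef_pos: [0.4868, 0.01, 0.2054]
tool_rot: [0.776, -0.631, 0.0, -0.0]
ft_force: [0.4, -0.0, 0.7]
grip_width: 0.0854
grasp_force: 0.0
```

>>> carry_out(
  increments=[8.5,0,0,-3,0,8.5,-3,0,0,0,8.5,-3,0,0,0,8.5,-1,0,0,0,8.5,0,0,0,0],
)

```text
clock: 35.83
eef_pos: [0.4726, 0.0788, 0.2337]
tool_rot: [0.776, -0.63, 0.0, -0.0]
ft_force: [-0.2, 0.4, 0.7]
grip_width: 0.085
grasp_force: 0.0
```

Run:
```python
from h import *
s,T=st(); c=bot.camera("wrist"); cv2.imwrite("pics/w7.png",c["pixels"]); P,u,v=cloud(c); x,y,z=P.T
n=(abs(x-.49)<.08)&(abs(y-.01)<.07)
rect(P,n&(z>.108)&(z<.125),"post")
hsv=cv2.cvtColor(c["pixels"],cv2.COLOR_BGR2HSV)[v,u].astype(int)
red=((hsv[:,0]<8)|(hsv[:,0]>172))&(hsv[:,1]>120)&n; print("red z",np.percentile(z[red],[5,50,95]).round(4)); rect(P,red,"red")
```

```text
t 35.83 tcp [0.4726 0.0788 0.2337] yaw -78.2 tilt [ 0.001 -0.    -1.   ] q [ 0.17  0.2  -0.04  1.33 -0.   -1.61] F [-0.2  0.4  0.7] w 0.085 g 0.0
post 378 [0.487  0.0113] [0.0156 0.0156] 11.9 z 0.1145 [[0.4779999852180481, 0.017000000923871994], [0.48100000619888306, 0.0020000000949949026], [0.4959999918937683, 0.004999999888241291], [0.49300000071525574, 0.020999999716877937]]
red z [0.0155 0.0358 0.0382]
red 949 [0.4897 0.0107] [0.0463 0.0492] 7.1 z 0.0358 [[0.46399998664855957, 0.03200000151991844], [0.4699999988079071, -0.017000000923871994], [0.515999972820282, -0.010999999940395355], [0.5099999904632568, 0.03799999877810478]]
```

View pics/w7.png

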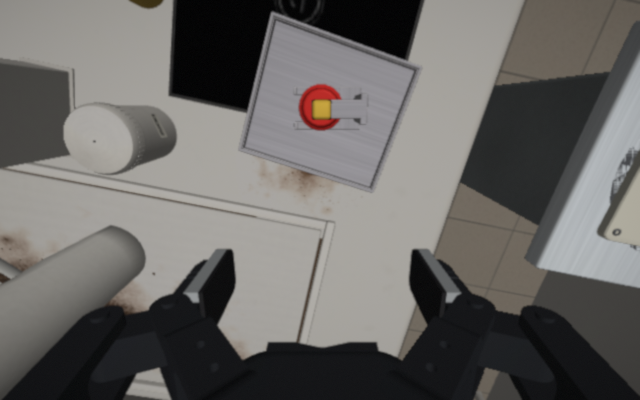

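The wrist view shows the puller upright in the tray, with its grip at (321,108). The red knob lies level on the fork around (320,108), its top at z about 0.036 m, and the gripper is clear. Handing in.

```bash
python3 -c "
from workcell import bot
print(bot.job_done())"
```

```text
the job is handed in; nothing more can be done
None
```

The red knob is off: the puller stands upright in the steel tray with the knob level on its fork, the gripper is clear of it, and I handed the job in at about 36 s. No verdict was returned.

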